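# Press a filter cassette's cap home with locking pliers and release it

### The arm

A 6-joint arm with a two-finger parallel gripper is mounted at the origin on the work surface. World frame = base frame: x ahead of the robot, y to its left, z up, the work surface at z = 0. Lengths are in m, angles in rad, forces in N, time in s.
With the tool pointing down it reaches from about 0.35 to 1 m from the base axis. Payload 7.1 kg.
Tool frame: the origin (TCP) lies midway between the tips of the shut fingers; the grasp point (between the pads) lies robot.pinch_z behind it (robot.pinch_z is the distance from the TCP to the grasp point, in m); z points along the fingers, y is the line along which they close (so a half turn about z gives the same grasp; the last joint's range is limited). The gripper opens to 85 mm and grips with 20 to 120 N. Pads are 22 mm wide; open, the fingers measure 114 mm over their backs; the gripper's body (76 mm by 85 mm) begins 54 mm behind the grasp point. The pads swing forward as they close: fully open they stand 13 mm farther back than shut.
Start: joints at [1.145, 0.423, 1.63, -0, 1.089, -0.019], TCP at [0.247, 0.574, 0.231] pointing down, gripper open.
Joint ranges: [-3, 3], [-0.9, 2.11], [0.09, 2.58], [-1.31, 4.45], [0.11, 2.69], [-2.54, 2.54]. Speed limits (rad/s): [2.39, 2.39, 3.01, 3.14, 3.14, 3.14].

### API

Orientations are given as a unit quaternion [w, x, y, z].
In Python, from plant import sense, imaging, robot gives the robot as it stands.
- The arm moves only by the tool move_arm, never from a script. Its argument "commands" is a list of rows, each an object of numbers: "jaw": the closure in counts, from 0 (fully open) to 255 (shut); "dx", "dy", "dz": the shift along the tool's x, y, z in cm; "turn": the turn about the tool's z in rad. A call has 1 to 20 rows; each row is the pose to reach, as a shift and turn from the pose commanded when the call began, along the tool's axes at that moment; what a row does not reach only later rows make up. A row lasts 1/10 s, in which the tool goes at most 50 mm and 8.59 degrees, less where a joint would pass 70% of its speed; a pose out of reach is approached as far as the arm can. A call with a gripper value outside its range is refused whole. The fingers move at their own pace and stop on an object; the grip force is fixed at half the most. Time passes only in rows, so rows that repeat a pose let the fingers close. It gives the time, the measured TCP pose, the force, the opening and the grip force at its end, in the units of the state.
- sense(): the state, without advancing time (a new reading comes with each control period).
- imaging.capture(name): name is "scene" or "top" or "wrist"; returns a dict with "frame" (480x640x3 uint8, red, green, blue), "fx", "fy", "cx", "cy" (pixels), "k1" (the pictures are not rectified: a ray, as slopes to the right and down, at radius r is drawn at 1 + k1 r^2 times it, then the intrinsics apply), "rvec" (rotation vector, rad) and "tvec" (3), from world to camera coordinates, as OpenCV has them; the wrist camera has in their place "T_tool_cam" (4x4, takes a point from camera to tool coordinates, whose origin is the TCP and whose axes are the flange's). Camera axes: x right, y down, z forward; pixel columns grow to the right and rows downward; lengths in m; the calibration is good to about 2 mm. A picture is of the moment at which its call begins: read the wrist's pose just before it. There is no depth.
- robot.close_job(): hands the job in; it is judged then, once.
The state is a dict: "time_s": time; "joints": joint angles; "dq": joint speeds; "tau": joint torques, N m; "position": TCP position; "orientation": TCP orientation; "wrist_force": force on the tool from outside, world axes, zero at the start; "wrist_torque": the same for the moment, N m; "opening": finger opening in m; "grasp_force": force on a finger pad.
Only numpy, scipy, OpenCV 4.12 (cv2) and the standard library are available. Lean on these libraries where they do the work, as an engineer would, in place of code of your own. Each camera call takes 0.05 s, during which the arm holds its last target. There are 200 camera calls.

### The job

Take the two handles of the bench-mounted locking pliers between the gripper's fingers and squeeze them together until they snap over centre and stay locked, which presses the orange cap home into the white cassette held in the jaws. Then pull the red release pin outward, away from the fixed handle, so that the jaws spring open, and move the capped cassette to the green tray, setting it down rather than dropping it. The pliers stand on a soft rubber mount: squeeze evenly and never shove or drag them more than about 2 mm sideways, and leave the other things on the bench alone.

Things in the scene. Friction and masses are not known exactly. Their poses are not given: they have to be found in the camera images.
- base: Grey steel bench plate, 150 x 110 x 12 mm, fixed; a rubber block on it carries the locking pliers, which lie flat, mid-plane 75 mm above the bench. Origin: on the bench under the nominal plier pivot; x toward the jaws, y toward the moving handle. The pliers were bolted on by eye: really up to 3 mm in x, 4 mm in y and 0.03 rad in yaw (about the pivot) off this frame, not measured.
- fixed_grip (a point): Nominal point (see base) on the outer face of the fixed bare-steel handle, at x = -100, y = -21, z = 75 mm in the plate's frame and axes. This handle is 10 mm thick, 20 mm tall (z 65 to 85), free below down to z = 12, runs along x and ends at x = -135, with a brass screw (10 mm thick) behind it to x = -145.
- grip_point (a point): Nominal point half way between the open handles at x = -100, y = +12, z = 75 mm in the plate's frame and axes. The span here over both handles' outer faces is about 66 mm open and 42 mm locked; only the +y handle moves. Squeezing here needs up to about 20 N on each handle, falling to nothing just before the end, when the handle jumps to its stop by itself.
- moving_grip (a point): Nominal point on the outer face of the moving handle (blue grip) when OPEN, at x = -100, y = +45, z = 75 mm in the plate's frame and axes. Hinged at the plate's origin; 10 mm thick, 20 mm tall, ends 135 mm from the pivot. When locked it lies along x with its outer face at y = +21 mm.
- pin_point (a point): Nominal centre of the red release pin while LOCKED, x = -170, y = +12.5, z = 105 mm in the plate's frame and axes. Upright pin, 12 mm thick, foot at z = 69, top at z = 108 mm, at the end of a red lever inside the moving handle; nothing stands beside it on the -y side behind the screw (x below -145). While open it is about 40 mm farther out (+y).
- handle (a joint): Moving handle, rad: 0 fully open, dead centre at 0.20, locked against its stop at 0.24. A weak spring opens it.
- lever (a joint): Red release lever, rad: 0 at rest, grows as the pin is pulled outward (+y of the plate), 75 mm per rad at the pin, stop at 0.42. It moves freely (about 1 N) to 0.12, then pries the locked handle open with about 4 N at the pin; the lock lets go near 0.2 to 0.3 and the handle springs open, carrying the pin about 40 mm outward.
- pliers (a joint): Sideways shift of the pliers on the rubber mount, m, along the plate's y: 0 at rest, about 7.5 N per mm of net sideways push. Must stay within 2 mm either way.
- cassette: White square filter cassette, 30 (x) x 36 (y) x 30 (z) mm, about 50 g; origin at the centre of its underside. Starts loose in the open jaws, underside 60 mm above the bench, its y axis across the jaws, on a rest 22 mm wide in x. Beside it in x are 35 mm of free room (from z = 40 up); jaw pads stand at its y ends, about 47 mm apart when open.
- cap (a joint): Orange round cap, 22 mm across, on the +y end of the cassette, m: how far it is pressed in; 0 stands 8 mm proud, 0.006 fully home (2 mm proud). It stays where it is pressed.
- green_tray: Green open tray for capped cassettes, 150 (x) x 120 (y) x 30 mm high, walls and floor 4 mm, fixed, empty; origin at the centre of its underside. It may be on either side of the pliers.
- grey_tray: Grey open tray of the same size, fixed; bystander. Not the target.
- done_cassette: Another white cassette lying in the grey tray, 30 x 36 x 30 mm; bystander. Origin under its centre.
- beaker: Glass beaker, 64 mm across, 85 mm high; bystander.
- reagent: Brown bottle, 70 mm across, 140 mm high; bystander.
- stopper: Black rubber stopper, 44 mm across, 32 mm high; bystander.
- dish: White dish, 80 mm across, 22 mm high; bystander.
- driver: Yellow screwdriver lying on the bench; bystander.
- spare_ring: Orange plastic ring, 40 mm across, 12 mm high; bystander.
Not all that is in view belongs to the job. Leave any yellow look-alike of the cassette alone.

How it is judged:
By the outcome, as a careful person would: the job done as asked, in the order asked, and still so for the second after the job is handed in, with the robot touching nothing.
It also fails if it takes over 72 s, if anything falls off the work surface, if the arm or the gripper's body presses on something with over 40 N, if the wrist force passes 120 N, or if a joint passes its speed limit or range.

## Working session

There is one attempt and no reset: what is moved stays moved. The work goes in short steps, Python scripts to look and compute and a tool call to move; the robot and the scene stay as the last step left them, time stands still between calls to the robot, and variables do not carry over. Pictures are saved under pics/ and viewed, at most 10 in all, crops included, and the job is handed in when it is done.

Besides the shell and the picture viewer there is one more tool, called as name(argument=value, ...), one argument or row to a line, values as JSON. move_arm: Moves the arm, as the interface text tells. Its arguments: {"type":"object","properties":{"commands":{"type":"array","items":{"type":"object","properties":{"jaw":{"type":"number"},"dx":{"type":"number"},"dy":{"type":"number"},"dz":{"type":"number"},"turn":{"type":"number"}}}}},"required":["commands"]}

```bash
ls; mkdir -p pics
cat > h.py <<'E'
import numpy as np, cv2
from plant import sense, imaging, robot
from scipy.spatial.transform import Rotation as R
def cap(n):
    s=sense(); c=imaging.capture(n)
    if 'rvec' in c:
        Rc=cv2.Rodrigues(np.array(c['rvec'],float))[0]; t=np.array(c['tvec'],float).ravel()
        c['R']=Rc.T; c['o']=-Rc.T@t
    else:
        q=s['orientation']; Rt=R.from_quat([q[1],q[2],q[3],q[0]]).as_matrix(); T=np.array(c['T_tool_cam'])
        c['R']=Rt@T[:3,:3]; c['o']=Rt@T[:3,3]+np.array(s['position'])
    return c
def ray(c,u,v):
    d=np.array([(u-c['cx'])/c['fx'],(v-c['cy'])/c['fy']]); x=d.copy()
    for _ in range(30): x=d/(1+c['k1']*(x@x))
    return c['R']@np.array([x[0],x[1],1.])
def onz(c,u,v,z):
    r=ray(c,u,v); return c['o']+r*(z-c['o'][2])/r[2]
def proj(c,p):
    q=c['R'].T@(np.array(p)-c['o']); x=q[:2]/q[2]; x=x*(1+c['k1']*(x@x)); return x[0]*c['fx']+c['cx'],x[1]*c['fy']+c['cy']
def save(c,f): cv2.imwrite('pics/'+f,c['frame'][:,:,::-1])
E
python3 - <<'E'
from h import *
for n in ('top','scene'):
    c=cap(n); save(c,n+'1.png'); print(n,c['o'],c['R'][:,2],c['fx'])
    np.save(n+'.npy',{k:c[k] for k in c},allow_pickle=True)
s=sense();print(s['orientation'],robot.pinch_z,s['time_s'],s['opening'])
E
```

```text
pics
top [ 0.3797793  -0.01944343  1.13471553] [ 0.19171197  0.01804141 -0.9812854 ] 477.0774009552053
scene [1.24559855 0.5985821  0.88706453] [-0.55402009 -0.51799733 -0.65172119] 505.0861866312576
[-1.48495151e-04  2.01983109e-01  9.79388768e-01 -6.64833943e-04] 0.0187 0.1 0.08549554894476556
```

View pics/top1.png

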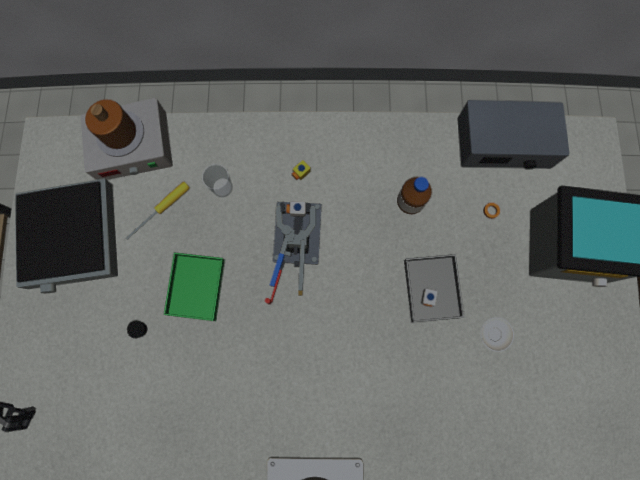

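View pics/scene1.png

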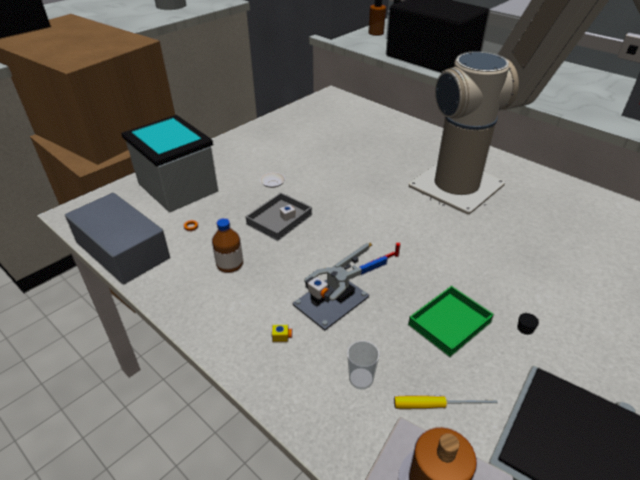

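Top view: the pliers are at about (295,250). The white cassette is in the jaws at (297,208), the blue moving handle at (277,272) and the red pin at (268,301). Possible cassettes are (297,208) in the jaws, yellow (301,170), and (430,297) in the grey tray. The one in the jaws fits the description. The green tray is at (195,287), on the left.

Run:
```python
from h import *
c=np.load('top.npy',allow_pickle=True).item(); f=c['frame']
hsv=cv2.cvtColor(f,cv2.COLOR_RGB2HSV)
def blob(m,z,n):
    k,l,st,ce=cv2.connectedComponentsWithStats(m.astype(np.uint8))
    for i in range(1,k):
        if st[i,4]>15:
            pts=np.argwhere(l==i)[:,::-1].astype(np.float32); W=np.array([onz(c,*p,z)[:2] for p in pts])*1000
            r=cv2.minAreaRect(W.astype(np.float32)); print(n,st[i],ce[i].round(1),[np.round(x,1) for x in r])
H,S,V=hsv[...,0],hsv[...,1],hsv[...,2]
blob((H>50)&(H<70)&(S>150),.03,'green')
box=np.zeros(H.shape,bool); box[190:320,240:340]=1
blob(box&(H>105)&(H<125)&(S>150),.085,'blue')
blob(box&((H<6)|(H>174))&(S>150),.1,'red')
blob(box&(V>190)&(S<40),.09,'white')
blob(box&(H>105)&(H<125)&(S>20)&(S<90)&(V<115),.012,'plate')
cv2.imwrite('pics/crop.png',cv2.resize(f[190:320,230:350,::-1],None,fx=4.5,fy=4.5,interpolation=cv2.INTER_CUBIC))
for u,v in((274,262),(319,264),(322,203),(278,202)):print(onz(c,u,v,.012))
```

```text
green [ 167  254   56   64 1594] [191.3 282.4] [array([494.9, 286.2]), array([118.8, 144.5]), np.float64(84.1)]
green [204 296   6   7  16] [206.8 299.1] [array([465.6, 254.7]), array([ 8. , 15.4]), np.float64(70.3)]
green [208 302   9   6  23] [212.3 305. ] [array([450.2, 240.9]), array([15.7, 13.1]), np.float64(72.7)]
blue [295 204   5   6  25] [297.  206.6] [array([672.8,  43.4]), array([11.8,  9.1]), np.float64(0.9)]
blue [271 254  13  32 137] [276.9 268.3] [array([528.1,  86.6]), array([11.4, 72.8]), np.float64(73.0)]
red [266 270  15  33  68] [273.5 289.2] [array([487.9,  87.8]), array([11.8, 75. ]), np.float64(65.5)]
plate [280 202   9   8  27] [284.2 204.5] [array([698.3,  80.2]), array([15.5, 20.1]), np.float64(65.2)]
plate [306 204   9   8  16] [309.6 206.9] [array([692.8,  17. ]), array([ 8.3, 23.9]), np.float64(51.6)]
plate [305 204  16  60 339] [313.9 240.2] [array([626.9,   8.9]), array([ 31.3, 146.8]), np.float64(87.5)]
plate [282 213  28  20 222] [295.8 221.2] [array([652.7,  51.3]), array([65.8, 45.8]), np.float64(87.8)]
plate [274 227  11  28 150] [278.  240.3] [array([608.3,  89.6]), array([22.8, 66.5]), np.float64(88.6)]
plate [283 251  17  13  98] [291.6 257.6] [array([569.5,  59.2]), array([37.1, 29.4]), np.float64(82.1)]
[0.55595248 0.10055656 0.012     ]
[ 0.55172158 -0.00687599  0.012     ]
[ 0.70223896 -0.01322732  0.012     ]
[0.70452737 0.09446214 0.012     ]
```

View pics/crop.png

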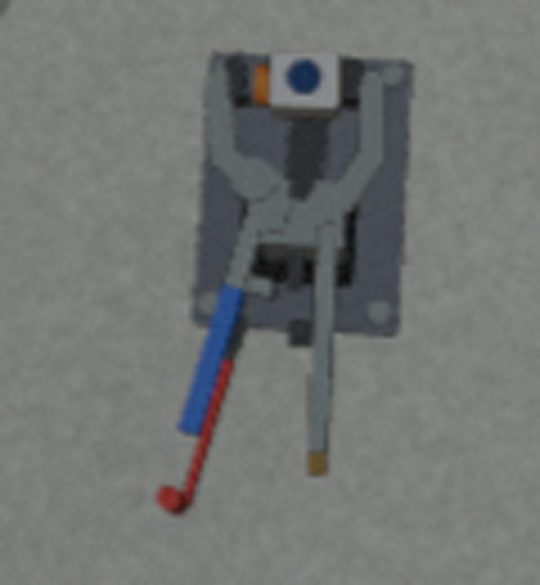

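Crop: the cap is orange at the +y (left) end and the blue handle is open to the left. The fixed handle ends in the brass screw at crop (317,463), and the red pin is at crop (172,498). The plate yaw is about -2.4°. I'll move above the handles for a wrist look.

move_arm(
  commands=[
    {"dx": -4,"dy": -3.4,"dz": -3,"turn": -0.1},
    {"dx": -8,"dy": -6.8,"dz": -5,"turn": -0.2},
    {"dx": -12,"dy": -10.2,"dz": -7,"turn": -0.3},
    {"dx": -16,"dy": -13.6,"dz": -7,"turn": -0.365},
    {"dx": -20,"dy": -17,"dz": -7,"turn": -0.365},
    {"dx": -24,"dy": -20.4,"dz": -7,"turn": -0.365},
    {"dx": -28,"dy": -23.8,"dz": -7,"turn": -0.365},
    {"dx": -32,"dy": -27.2,"dz": -7,"turn": -0.365},
    {"dx": -36,"dy": -30.6,"dz": -7,"turn": -0.365},
    {"dx": -40,"dy": -34,"dz": -7,"turn": -0.365},
    {"dx": -43.5,"dy": -37.2,"dz": -7,"turn": -0.365},
    {"dx": -43.5,"dy": -37.2,"dz": -7,"turn": -0.365},
    {"dx": -43.5,"dy": -37.2,"dz": -7,"turn": -0.365},
    {"dx": -43.5,"dy": -37.2,"dz": -7,"turn": -0.365},
    {"dx": -43.5,"dy": -37.2,"dz": -7,"turn": -0.365},
  ],
)

```text
$.commands[0]: bad value
```

Run:
```python
from h import *
c=cap('wrist'); save(c,'w1.png'); np.save('w1.npy',c,allow_pickle=True)
s=sense();print(s['position'],s['orientation'],c['o'],c['R'],c['fx'],s['time_s'],s['wrist_force'])
```

```text
[0.24707759 0.57359988 0.23070193] [-1.35862093e-04  2.01990569e-01  9.79387265e-01 -6.13186890e-04] [0.1706052  0.60566793 0.3737913 ] [[ 3.94883741e-01  8.69995534e-01  2.95253454e-01]
 [ 9.18731042e-01 -3.73823734e-01 -1.27236350e-01]
 [-3.22307499e-04  3.21502079e-01 -9.46908818e-01]] 374.2290761959725 0.15 [-0.43320675  0.5440085  -0.75896537]
```

View pics/w1.png

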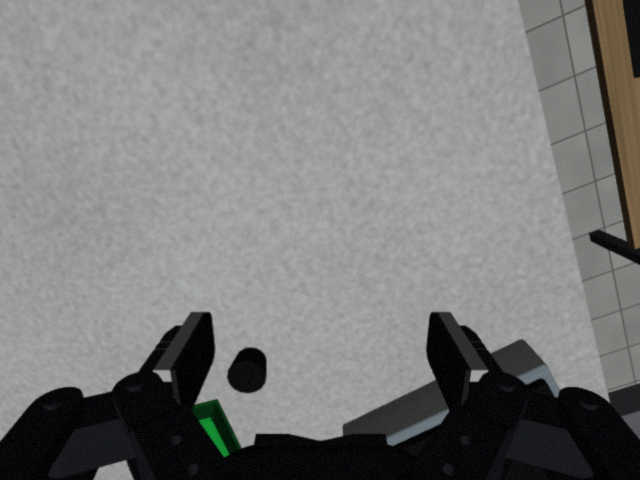

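The wrist camera sits on the tool's +x side and tilts forward. It shows only the stopper at (247,370) and the tray's edge, which is as expected. I'll resend the move with a jaw value.

move_arm(
  commands=[
    {"jaw": 0,"dx": -4,"dy": -3.4,"dz": -3,"turn": -0.1},
    {"jaw": 0,"dx": -8,"dy": -6.8,"dz": -5,"turn": -0.2},
    {"jaw": 0,"dx": -12,"dy": -10.2,"dz": -7,"turn": -0.3},
    {"jaw": 0,"dx": -16,"dy": -13.6,"dz": -7,"turn": -0.365},
    {"jaw": 0,"dx": -20,"dy": -17,"dz": -7,"turn": -0.365},
    {"jaw": 0,"dx": -24,"dy": -20.4,"dz": -7,"turn": -0.365},
    {"jaw": 0,"dx": -28,"dy": -23.8,"dz": -7,"turn": -0.365},
    {"jaw": 0,"dx": -32,"dy": -27.2,"dz": -7,"turn": -0.365},
    {"jaw": 0,"dx": -36,"dy": -30.6,"dz": -7,"turn": -0.365},
    {"jaw": 0,"dx": -40,"dy": -34,"dz": -7,"turn": -0.365},
    {"jaw": 0,"dx": -43.5,"dy": -37.2,"dz": -7,"turn": -0.365},
    {"jaw": 0,"dx": -43.5,"dy": -37.2,"dz": -7,"turn": -0.365},
    {"jaw": 0,"dx": -43.5,"dy": -37.2,"dz": -7,"turn": -0.365},
    {"jaw": 0,"dx": -43.5,"dy": -37.2,"dz": -7,"turn": -0.365},
    {"jaw": 0,"dx": -43.5,"dy": -37.2,"dz": -7,"turn": -0.365},
  ],
)

```text
time_s: 1.65
position: [0.499, 0.0608, 0.3011]
orientation: [-0.0, 0.021, 1.0, 0.0]
wrist_force: [-0.1, 0.6, 1.3]
opening: 0.0852
grasp_force: 0.0
```

Run:
```python
from h import *
c=cap('wrist'); save(c,'w2.png'); np.save('w2.npy',c,allow_pickle=True)
s=sense();print(s['position'],s['orientation'],s['time_s'],s['wrist_force'],s['joints'])
```

```text
[0.49903424 0.06112456 0.30119172] [-2.51541285e-04  2.02897222e-02  9.99794108e-01  7.76633474e-05] 1.7 [-0.85296208 -0.87533732 -0.58059387] [ 9.80792891e-02  1.60586324e-01  1.82432539e+00  2.33328373e-04
  1.15716217e+00 -1.43222864e+00]
```

View pics/w2.png

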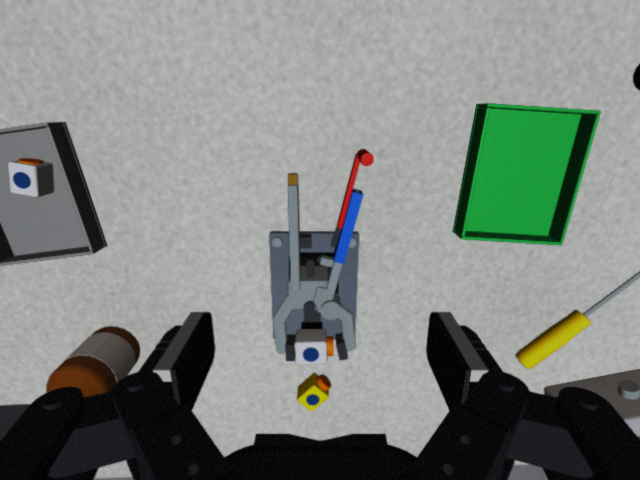

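Wrist view: screw at (293,180), fixed handle along column 294, blue grip from (357,192) to (340,262), pin top at (366,158), and the green tray upper right. I'll measure the lines.

Run:
```python
from h import *
c=np.load('w2.npy',allow_pickle=True).item(); f=c['frame']
hsv=cv2.cvtColor(f,cv2.COLOR_RGB2HSV).astype(int);H,S,V=hsv[...,0],hsv[...,1],hsv[...,2]
print('fixed rows');
for v in (176,182,190,200,210,220): print(v,[int(x) for x in f[v,282:304].sum(1)//3],[int(x) for x in S[v,286:302]])
bl=(H>105)&(H<125)&(S>150)
for v in (195,205,215,225,235,245,255):
    u=np.where(bl[v,320:380])[0]+320
    print('blue',v,u.min(),u.max(),V[v,u],(onz(c,u.min()-.5,v,.085)*1000).round(1)[:2],(onz(c,u.max()+.5,v,.085)*1000).round(1)[:2])
rd=((H<6)|(H>174))&(S>150); 
for v in range(148,172,2):
    u=np.where(rd[v,340:390])[0]+340
    if len(u):print('red',v,u.min(),u.max(),V[v,u])
br=(H>8)&(H<25)&(S>80); ys,xs=np.where(br[165:190,284:304]); print('brass',xs.min()+284,xs.max()+284,ys.min()+165,ys.max()+165,[ (onz(c,a,b,.08)*1000).round(1) for a,b in((293,ys.min()+165),(293,ys.max()+165))])
g=(H>50)&(H<70)&(S>150); pts=np.argwhere(g)[:,::-1].astype(np.float32)
for p in cv2.boxPoints(cv2.minAreaRect(pts)): print('g',p,onz(c,*p,.03)*1000)
w=(V>150)&(S<40); w[:320]=0;w[370:]=0;w[:,:290]=0;w[:,340:]=0
ys,xs=np.where(w);print('white',xs.min(),xs.max(),ys.min(),ys.max())
```

```text
fixed rows
176 [172, 174, 172, 171, 166, 144, 89, 79, 82, 82, 85, 84, 83, 86, 85, 94, 133, 162, 162, 162, 163, 168] [3, 25, 138, 182, 185, 181, 182, 183, 183, 175, 166, 90, 9, 3, 8, 5]
182 [175, 171, 169, 168, 166, 140, 96, 86, 83, 82, 83, 86, 84, 87, 81, 93, 129, 163, 168, 171, 169, 172] [6, 24, 114, 172, 183, 187, 183, 180, 186, 175, 182, 108, 14, 3, 5, 0]
190 [174, 171, 172, 172, 162, 144, 126, 128, 129, 127, 128, 131, 127, 126, 112, 81, 102, 161, 172, 170, 171, 171] [3, 9, 27, 32, 31, 34, 28, 40, 32, 34, 40, 27, 5, 6, 3, 3]
200 [167, 170, 169, 176, 173, 154, 117, 131, 126, 128, 127, 128, 129, 128, 122, 94, 86, 135, 162, 162, 163, 162] [4, 3, 23, 33, 36, 32, 32, 35, 35, 37, 33, 26, 3, 4, 3, 8]
210 [177, 173, 171, 167, 165, 150, 124, 130, 129, 128, 130, 125, 127, 127, 124, 107, 82, 129, 167, 172, 177, 170] [3, 8, 14, 33, 30, 34, 35, 34, 37, 35, 27, 31, 15, 6, 3, 4]
220 [173, 175, 175, 175, 170, 162, 143, 128, 128, 129, 128, 129, 129, 126, 128, 111, 72, 111, 164, 171, 177, 173] [4, 3, 7, 32, 35, 35, 30, 35, 37, 34, 32, 31, 10, 7, 5, 4]
blue 195 352 362 [169 194 194 196 193 196 196 1
[... 953 characters left out ...]
5 372 [127 180 181 159 100 102 163 181 183 184 183 184 184 185 185 183 184 184]
red 162 354 371 [108 170 184 181 178 158 137 176 183 181 186 183 185 186 184 184 182]
red 164 354 370 [133 181 183 183 173 175 181 183 183 184 185 183 179]
red 166 353 357 [109 169 184 184 180]
red 168 353 357 [134 182 182 183 170]
red 170 352 356 [111 176 187 181 179]
brass 288 297 174 185 [array([472.1,  35.1,  80. ]), array([482.8,  34.4,  80. ])]
g [-1.2491398e-14  7.1000000e+01] [ 364.78112912 -257.04679402   30.        ]
g [639.  71.] [390.81463407 387.19270246  30.        ]
g [639. 479.] [951.31825679 514.90617278  30.        ]
g [  0. 479.] [ 911.44802112 -429.52145082   30.        ]
white 290 339 340 369
```

Run:
```python
from h import *
c=np.load('w2.npy',allow_pickle=True).item(); f=c['frame']
P=lambda u,v,z:(onz(c,u,v,z)*1000).round(1)[:2]
for v,a,b in((190,286.9,296),(200,287.2,297),(210,287.3,297.3),(220,287.9,297.3)): print(v,P(a,v,.085),P(b,v,.085))
print('screw',P(292.5,173.5,.08),P(292.5,186.5,.08)); print('pin',P(366.3,158,.108)); 
print('blue end',P(357,190,.085))
hsv=cv2.cvtColor(f,cv2.COLOR_RGB2HSV).astype(int);H,S,V=hsv[...,0],hsv[...,1],hsv[...,2]
g=((H>50)&(H<70)&(S>150)).astype(np.uint8); k,l,st,_=cv2.connectedComponentsWithStats(g); i=1+st[1:,4].argmax()
ct=max(cv2.findContours((l==i).astype(np.uint8),0,2)[0],key=cv2.contourArea); a=cv2.approxPolyDP(ct,6,True)[:,0]
for p in a: print('green',p,P(*p,.03))
for p in((296.5,342),(327,341),(326,361),(297,363)): print('cassette',P(*p,.09))
for p in ((271,233),(359,233)): print('plate',P(*p,.012))
```

```text
190 [486.5  28.6] [486.9  37.4]
200 [496.4  28.2] [496.8  37.8]
210 [506.5  27.6] [506.9  37.5]
220 [516.7  27.5] [517.1  36.9]
screw [471.6  34.7] [484.2  33.9]
pin [456.3 102.9]
blue end [489.3  96.6]
green [477 105] [416.2 227.3]
green [454 231] [553.3 213.7]
green [561 244] [574.5 340. ]
green [599 111] [427.6 354.8]
cassette [655.1  28. ]
cassette [655.2  61.6]
cassette [681.2  59.6]
cassette [682.6  26.9]
plate [552.7  -1.4]
plate [557.1 105.3]
```

move_arm(
  commands=[
    {"jaw": 0,"dx": -1.9,"dy": 0,"dz": 4},
    {"jaw": 0,"dx": -1.9,"dy": 0,"dz": 8},
    {"jaw": 0,"dx": -1.9,"dy": 0,"dz": 11},
    {"jaw": 0,"dx": -1.9,"dy": 0,"dz": 14},
    {"jaw": 0,"dx": -1.9,"dy": 0,"dz": 17},
    {"jaw": 0,"dx": -1.9,"dy": 0,"dz": 19},
    {"jaw": 0,"dx": -1.9,"dy": 0,"dz": 21},
    {"jaw": 0,"dx": -1.9,"dy": 0,"dz": 23},
    {"jaw": 0,"dx": -1.9,"dy": 0,"dz": 24.9},
    {"jaw": 0,"dx": -1.9,"dy": 0,"dz": 24.9},
    {"jaw": 0,"dx": -1.9,"dy": 0,"dz": 24.9},
    {"jaw": 0,"dx": -1.9,"dy": 0,"dz": 24.9},
  ],
)

```text
$.commands[0]: bad value
```

move_arm(
  commands=[
    {"jaw": 20},
    {"jaw": 20},
    {"jaw": 20},
    {"jaw": 20},
  ],
)

```text
$.commands[0]: bad value
```

Run:
```python
from h import *
c=cap('wrist'); save(c,'w3.png'); np.save('w3.npy',c,allow_pickle=True)
s=sense();print(s)
```

```text
{'time_s': 1.75, 'joints': array([ 9.83554678e-02,  1.60531478e-01,  1.82423103e+00,  1.54828408e-04,
        1.15710106e+00, -1.43230939e+00]), 'dq': array([ 0.00305771, -0.00067089, -0.0022137 , -0.00103581, -0.00180743,
       -0.00305211]), 'tau': array([-4.29656887e-01, -4.01622713e+01, -2.95909220e+01, -1.49806315e-02,
        4.23477999e-06,  5.31229394e-03]), 'position': array([0.49909163, 0.06124797, 0.30125821]), 'orientation': array([-1.42879360e-04,  2.00955105e-02,  9.99798053e-01,  5.43798774e-05]), 'wrist_force': array([ 0.67343751,  0.46286532, -0.94071807]), 'wrist_torque': array([0.03026124, 0.03481605, 0.05421916]), 'grasp_force': 0.0, 'opening': 0.08558231233229655}
```

View pics/w3.png

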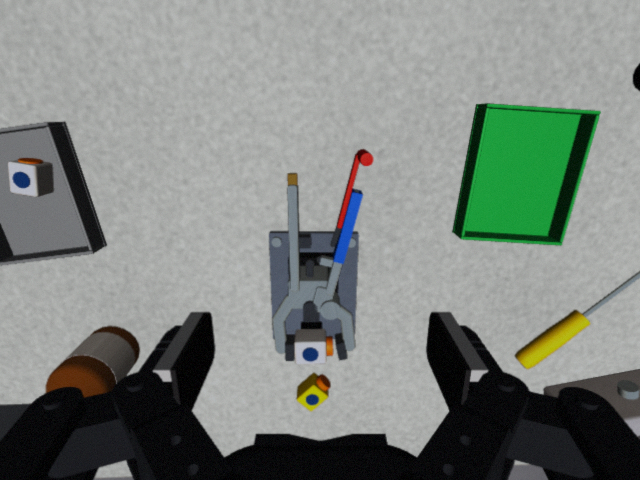

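Unchanged view, because the call was refused: every row needs all five fields. Resending.

move_arm(
  commands=[
    {"jaw": 0,"dx": -1.9,"dy": 0,"dz": 4,"turn": 0},
    {"jaw": 0,"dx": -1.9,"dy": 0,"dz": 8,"turn": 0},
    {"jaw": 0,"dx": -1.9,"dy": 0,"dz": 11,"turn": 0},
    {"jaw": 0,"dx": -1.9,"dy": 0,"dz": 14,"turn": 0},
    {"jaw": 0,"dx": -1.9,"dy": 0,"dz": 17,"turn": 0},
    {"jaw": 0,"dx": -1.9,"dy": 0,"dz": 19,"turn": 0},
    {"jaw": 0,"dx": -1.9,"dy": 0,"dz": 21,"turn": 0},
    {"jaw": 0,"dx": -1.9,"dy": 0,"dz": 23,"turn": 0},
    {"jaw": 0,"dx": -1.9,"dy": 0,"dz": 24.9,"turn": 0},
    {"jaw": 0,"dx": -1.9,"dy": 0,"dz": 24.9,"turn": 0},
    {"jaw": 0,"dx": -1.9,"dy": 0,"dz": 24.9,"turn": 0},
    {"jaw": 0,"dx": -1.9,"dy": 0,"dz": 24.9,"turn": 0},
  ],
)

```text
time_s: 2.95
position: [0.5192, 0.06, 0.0533]
orientation: [0.001, 0.021, 1.0, 0.0]
wrist_force: [0.0, -0.2, 0.8]
opening: 0.0854
grasp_force: 0.0
```

move_arm(
  commands=[
    {"jaw": 30,"dx": 0,"dy": 0,"dz": 0,"turn": 0},
    {"jaw": 30,"dx": 0,"dy": 0,"dz": 0,"turn": 0},
    {"jaw": 30,"dx": 0,"dy": 0,"dz": 0,"turn": 0},
    {"jaw": 30,"dx": 0,"dy": 0,"dz": 0,"turn": 0},
  ],
)

```text
time_s: 3.35
position: [0.5188, 0.0595, 0.0527]
orientation: [0.0, 0.021, 1.0, 0.0]
wrist_force: [0.6, -0.4, 1.4]
opening: 0.0754
grasp_force: 0.3
```

Run:
```python
from h import *
c=cap('wrist'); save(c,'w4.png'); np.save('w4.npy',c,allow_pickle=True)
s=sense();print(s['position'],s['opening'],s['wrist_force'],s['orientation'])
```

```text
[0.51879373 0.05942409 0.05257138] 0.07569882539945506 [0.14196085 0.23860362 0.3267714 ] [2.99733698e-04 2.10118100e-02 9.99779180e-01 6.62933097e-05]
```

View pics/w4.png

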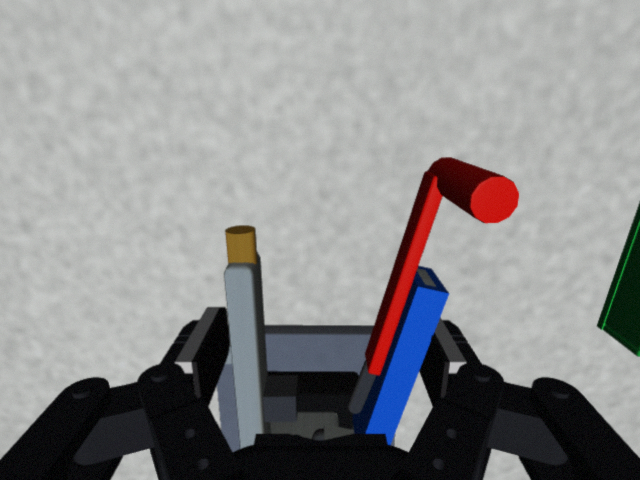

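The handles are both between the pads: fixed at columns 225–262, blue at 360–445, pads at about 225 and 425. Next I feel for the fixed face.

move_arm(
  commands=[
    {"jaw": 30,"dx": 0,"dy": 0.2,"dz": 0,"turn": 0},
    {"jaw": 30,"dx": 0,"dy": 0.4,"dz": 0,"turn": 0},
    {"jaw": 30,"dx": 0,"dy": 0.4,"dz": 0,"turn": 0},
    {"jaw": 30,"dx": 0,"dy": 0.4,"dz": 0,"turn": 0},
  ],
)

```text
time_s: 3.8
position: [0.5186, 0.0635, 0.0522]
orientation: [-0.0, 0.021, 1.0, -0.0]
wrist_force: [0.8, 0.3, 0.7]
opening: 0.0753
grasp_force: 0.0
```

move_arm(
  commands=[
    {"jaw": 30,"dx": 0,"dy": 0.1,"dz": 0,"turn": 0},
    {"jaw": 30,"dx": 0,"dy": 0.1,"dz": 0,"turn": 0},
  ],
)

```text
time_s: 4.0
position: [0.5187, 0.0645, 0.0523]
orientation: [-0.0, 0.021, 1.0, 0.0]
wrist_force: [-0.8, -0.2, 0.3]
opening: 0.0754
grasp_force: 0.0
```

move_arm(
  commands=[
    {"jaw": 30,"dx": 0,"dy": 0.05,"dz": 0,"turn": 0},
    {"jaw": 30,"dx": 0,"dy": 0.05,"dz": 0,"turn": 0},
  ],
)

```text
time_s: 4.2
position: [0.5188, 0.065, 0.0523]
orientation: [-0.0, 0.021, 1.0, 0.0]
wrist_force: [1.1, -0.1, -0.2]
opening: 0.0758
grasp_force: 0.0
```

move_arm(
  commands=[
    {"jaw": 30,"dx": 0,"dy": 0.05,"dz": 0,"turn": 0},
    {"jaw": 30,"dx": 0,"dy": 0.05,"dz": 0,"turn": 0},
  ],
)

```text
time_s: 4.4
position: [0.5188, 0.0654, 0.0523]
orientation: [-0.0, 0.021, 1.0, -0.0]
wrist_force: [-1.0, -0.1, 0.4]
opening: 0.0752
grasp_force: 0.2
```

move_arm(
  commands=[
    {"jaw": 30,"dx": 0,"dy": 0.04,"dz": 0,"turn": 0},
    {"jaw": 30,"dx": 0,"dy": 0.04,"dz": 0,"turn": 0},
  ],
)

```text
time_s: 4.6
position: [0.5188, 0.0657, 0.0523]
orientation: [-0.0, 0.021, 1.0, -0.0]
wrist_force: [0.1, -2.5, 1.2]
opening: 0.0754
grasp_force: 1.0
```

move_arm(
  commands=[
    {"jaw": 30,"dx": 0,"dy": 0.04,"dz": 0,"turn": 0},
    {"jaw": 30,"dx": 0,"dy": 0.04,"dz": 0,"turn": 0},
  ],
)

```text
time_s: 4.8
position: [0.5188, 0.066, 0.0523]
orientation: [-0.0, 0.021, 1.0, -0.0]
wrist_force: [-0.1, -4.2, -0.2]
opening: 0.0753
grasp_force: 2.0
```

move_arm(
  commands=[
    {"jaw": 30,"dx": 0,"dy": -0.05,"dz": 0,"turn": 0},
    {"jaw": 36,"dx": 0,"dy": -0.15,"dz": 0,"turn": 0},
    {"jaw": 36,"dx": 0,"dy": -0.15,"dz": 0,"turn": 0},
    {"jaw": 42,"dx": 0,"dy": -0.25,"dz": 0,"turn": 0},
    {"jaw": 42,"dx": 0,"dy": -0.25,"dz": 0,"turn": 0},
    {"jaw": 48,"dx": 0,"dy": -0.35,"dz": 0,"turn": 0},
    {"jaw": 48,"dx": 0,"dy": -0.35,"dz": 0,"turn": 0},
    {"jaw": 51,"dx": 0,"dy": -0.4,"dz": 0,"turn": 0},
    {"jaw": 51,"dx": 0,"dy": -0.4,"dz": 0,"turn": 0},
    {"jaw": 51,"dx": 0,"dy": -0.4,"dz": 0,"turn": 0},
  ],
)

```text
time_s: 5.8
position: [0.5188, 0.0623, 0.0524]
orientation: [0.0, 0.021, 1.0, 0.0]
wrist_force: [0.7, -2.5, 2.4]
opening: 0.0682
grasp_force: 2.1
```

move_arm(
  commands=[
    {"jaw": 51,"dx": 0,"dy": -0.03,"dz": 0,"turn": 0},
    {"jaw": 57,"dx": 0,"dy": -0.13,"dz": 0,"turn": 0},
    {"jaw": 57,"dx": 0,"dy": -0.13,"dz": 0,"turn": 0},
    {"jaw": 57,"dx": 0,"dy": -0.13,"dz": 0,"turn": 0},
  ],
)

```text
time_s: 6.2
position: [0.5187, 0.061, 0.0523]
orientation: [0.0, 0.021, 1.0, 0.0]
wrist_force: [0.5, -0.8, 2.0]
opening: 0.0668
grasp_force: 1.2
```

move_arm(
  commands=[
    {"jaw": 63,"dx": 0,"dy": -0.1,"dz": 0,"turn": 0},
    {"jaw": 63,"dx": 0,"dy": -0.1,"dz": 0,"turn": 0},
    {"jaw": 63,"dx": 0,"dy": -0.1,"dz": 0,"turn": 0},
  ],
)

```text
time_s: 6.5
position: [0.5185, 0.06, 0.0523]
orientation: [-0.0, 0.021, 1.0, 0.0]
wrist_force: [0.2, -1.1, 1.5]
opening: 0.0646
grasp_force: 1.2
```

move_arm(
  commands=[
    {"jaw": 69,"dx": 0,"dy": -0.1,"dz": 0,"turn": 0},
    {"jaw": 69,"dx": 0,"dy": -0.1,"dz": 0,"turn": 0},
    {"jaw": 75,"dx": 0,"dy": -0.2,"dz": 0,"turn": 0},
    {"jaw": 75,"dx": 0,"dy": -0.2,"dz": 0,"turn": 0},
    {"jaw": 75,"dx": 0,"dy": -0.2,"dz": 0,"turn": 0},
  ],
)

```text
time_s: 7.0
position: [0.5184, 0.058, 0.0523]
orientation: [-0.0, 0.021, 1.0, 0.0]
wrist_force: [-1.1, -0.2, 2.7]
opening: 0.0605
grasp_force: 2.2
```

move_arm(
  commands=[
    {"jaw": 81,"dx": 0,"dy": -0.1,"dz": 0,"turn": 0},
    {"jaw": 81,"dx": 0,"dy": -0.1,"dz": 0,"turn": 0},
    {"jaw": 87,"dx": 0,"dy": -0.2,"dz": 0,"turn": 0},
    {"jaw": 87,"dx": 0,"dy": -0.2,"dz": 0,"turn": 0},
    {"jaw": 87,"dx": 0,"dy": -0.2,"dz": 0,"turn": 0},
  ],
)

```text
time_s: 7.5
position: [0.5183, 0.056, 0.0526]
orientation: [-0.0, 0.021, 1.0, 0.0]
wrist_force: [-1.3, 0.2, 5.5]
opening: 0.0562
grasp_force: 7.5
```

move_arm(
  commands=[
    {"jaw": 93,"dx": 0,"dy": -0.1,"dz": -0.03,"turn": 0},
    {"jaw": 93,"dx": 0,"dy": -0.1,"dz": -0.03,"turn": 0},
    {"jaw": 99,"dx": 0,"dy": -0.2,"dz": -0.06,"turn": 0},
    {"jaw": 99,"dx": 0,"dy": -0.2,"dz": -0.06,"turn": 0},
    {"jaw": 99,"dx": 0,"dy": -0.2,"dz": -0.06,"turn": 0},
  ],
)

```text
time_s: 8.0
position: [0.5182, 0.054, 0.053]
orientation: [-0.0, 0.021, 1.0, 0.0]
wrist_force: [-2.5, -0.4, 5.4]
opening: 0.0524
grasp_force: 8.8
```

move_arm(
  commands=[
    {"jaw": 105,"dx": 0,"dy": -0.1,"dz": -0.03,"turn": 0},
    {"jaw": 105,"dx": 0,"dy": -0.1,"dz": -0.03,"turn": 0},
    {"jaw": 111,"dx": 0,"dy": -0.2,"dz": -0.06,"turn": 0},
    {"jaw": 111,"dx": 0,"dy": -0.2,"dz": -0.06,"turn": 0},
    {"jaw": 111,"dx": 0,"dy": -0.2,"dz": -0.06,"turn": 0},
  ],
)

```text
time_s: 8.5
position: [0.5183, 0.0519, 0.0533]
orientation: [0.0, 0.021, 1.0, 0.0]
wrist_force: [0.0, -0.7, -0.4]
opening: 0.0484
grasp_force: 0.5
```

move_arm(
  commands=[
    {"jaw": 117,"dx": 0,"dy": -0.1,"dz": -0.02,"turn": 0},
    {"jaw": 117,"dx": 0,"dy": -0.1,"dz": -0.02,"turn": 0},
    {"jaw": 120,"dx": 0,"dy": -0.15,"dz": -0.03,"turn": 0},
    {"jaw": 120,"dx": 0,"dy": -0.15,"dz": -0.03,"turn": 0},
    {"jaw": 120,"dx": 0,"dy": -0.15,"dz": -0.03,"turn": 0},
  ],
)

```text
time_s: 9.0
position: [0.5182, 0.0504, 0.0538]
orientation: [0.0, 0.021, 1.0, 0.0]
wrist_force: [-0.3, -0.8, -0.5]
opening: 0.0451
grasp_force: 0.5
```

move_arm(
  commands=[
    {"jaw": 126,"dx": 0,"dy": -0.1,"dz": -0.02,"turn": 0},
    {"jaw": 126,"dx": 0,"dy": -0.1,"dz": -0.02,"turn": 0},
    {"jaw": 129,"dx": 0,"dy": -0.15,"dz": -0.03,"turn": 0},
    {"jaw": 129,"dx": 0,"dy": -0.15,"dz": -0.03,"turn": 0},
    {"jaw": 129,"dx": 0,"dy": -0.15,"dz": -0.03,"turn": 0},
  ],
)

```text
time_s: 9.5
position: [0.5181, 0.049, 0.0542]
orientation: [0.0, 0.021, 1.0, 0.0]
wrist_force: [0.4, -1.2, 0.5]
opening: 0.042
grasp_force: 1.4
```

move_arm(
  commands=[
    {"jaw": 132,"dx": 0,"dy": -0.04,"dz": 0,"turn": 0},
    {"jaw": 134,"dx": 0,"dy": -0.04,"dz": 0,"turn": 0},
    {"jaw": 134,"dx": 0,"dy": -0.04,"dz": 0,"turn": 0},
  ],
)

```text
time_s: 9.8
position: [0.5181, 0.0485, 0.0543]
orientation: [-0.0, 0.021, 1.0, -0.0]
wrist_force: [-3.5, -2.2, 8.0]
opening: 0.0407
grasp_force: 17.4
```

Run:
```python
from h import *
c=cap('wrist'); save(c,'w5.png'); np.save('w5.npy',c,allow_pickle=True)
t=cap('top'); np.save('t5.npy',t,allow_pickle=True)
s=sense();print(s['position'],s['opening'],s['wrist_force'],s['grasp_force'])
```

```text
[0.51806918 0.04850057 0.0543115 ] 0.040827307869987 [-2.67616003 -1.96789588 10.07811862] 16.992699801921844
```

View pics/w5.png

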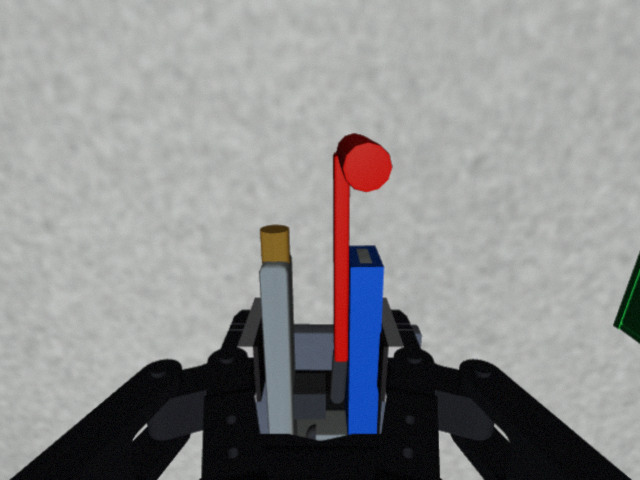

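Locked: span is 41 mm and firm against the stop at 17 N, with the blue handle parallel to the fixed one. The pin top is at (366,166). Now I open in place and lift.

move_arm(
  commands=[
    {"jaw": 100,"dx": 0,"dy": 0,"dz": 0,"turn": 0},
    {"jaw": 60,"dx": 0,"dy": 0,"dz": 0,"turn": 0},
    {"jaw": 60,"dx": 0,"dy": 0,"dz": 0,"turn": 0},
    {"jaw": 60,"dx": 0,"dy": 0,"dz": 0,"turn": 0},
    {"jaw": 60,"dx": 0,"dy": 0,"dz": -3,"turn": 0},
    {"jaw": 60,"dx": 0,"dy": 0,"dz": -6,"turn": 0},
    {"jaw": 60,"dx": 0,"dy": 0,"dz": -10,"turn": 0},
    {"jaw": 60,"dx": 0,"dy": 0,"dz": -13,"turn": 0},
    {"jaw": 255,"dx": 2,"dy": 0,"dz": -13,"turn": 0},
    {"jaw": 255,"dx": 2,"dy": 0,"dz": -13,"turn": 0},
    {"jaw": 255,"dx": 2,"dy": 0,"dz": -13,"turn": 0},
    {"jaw": 255,"dx": 2,"dy": 0,"dz": -13,"turn": 0},
    {"jaw": 255,"dx": 2,"dy": 0,"dz": -13,"turn": 0},
    {"jaw": 255,"dx": 2,"dy": 0,"dz": -13,"turn": 0},
  ],
)

```text
time_s: 11.3
position: [0.4983, 0.0493, 0.1835]
orientation: [-0.0, 0.021, 1.0, -0.0]
wrist_force: [-0.2, -0.1, 0.3]
opening: 0.0003
grasp_force: 0.0
```

Run:
```python
from h import *
c=cap('wrist'); save(c,'w6.png'); np.save('w6.npy',c,allow_pickle=True); f=c['frame']
s=sense();print(s['position'],s['opening'],s['orientation'],s['time_s'])
for n in ('w5','w6'):
    d=np.load(n+'.npy',allow_pickle=True).item(); hsv=cv2.cvtColor(d['frame'],cv2.COLOR_RGB2HSV).astype(int)
    rd=(((hsv[...,0]<6)|(hsv[...,0]>174))&(hsv[...,1]>150)); ys,xs=np.where(rd); print(n,xs.min(),xs.max(),ys.min(),ys.max())
d=np.load('w5.npy',allow_pickle=True).item(); print(onz(d,366.5,165.5,.108))
```

```text
[0.49822969 0.04934363 0.18361124] 1.2806533769487098e-05 [-4.18130028e-04  2.09248441e-02  9.99780962e-01 -5.59051511e-05] 11.35
w5 21 603 134 479
w6 25 577 155 479
[0.44740976 0.06158351 0.108     ]
```

View pics/w6.png

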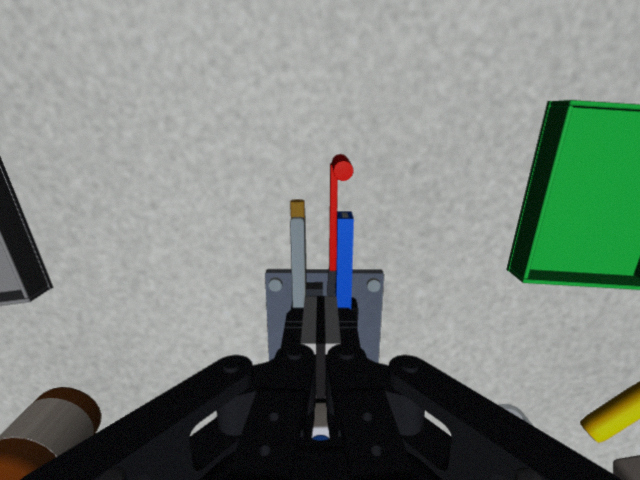

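The handle stays locked by itself. The pin top at (342,168) measures (0.447, 0.062), as expected. I'll go beside it on the -y side with shut fingers.

move_arm(
  commands=[
    {"jaw": 255,"dx": 3,"dy": -1,"dz": 0,"turn": 0},
    {"jaw": 255,"dx": 5.2,"dy": -1.8,"dz": 0,"turn": 0},
    {"jaw": 255,"dx": 5.2,"dy": -1.8,"dz": 2,"turn": 0},
    {"jaw": 255,"dx": 5.2,"dy": -1.8,"dz": 4,"turn": 0},
    {"jaw": 255,"dx": 5.2,"dy": -1.8,"dz": 6,"turn": 0},
    {"jaw": 255,"dx": 5.2,"dy": -1.8,"dz": 8,"turn": 0},
    {"jaw": 255,"dx": 5.2,"dy": -1.8,"dz": 9.8,"turn": 0},
    {"jaw": 255,"dx": 5.2,"dy": -1.8,"dz": 9.8,"turn": 0},
    {"jaw": 255,"dx": 5.2,"dy": -1.8,"dz": 9.8,"turn": 0},
  ],
)

```text
time_s: 12.25
position: [0.4454, 0.0336, 0.0861]
orientation: [-0.0, 0.021, 1.0, -0.0]
wrist_force: [0.6, -0.1, 0.3]
opening: -0.0001
grasp_force: 0.0
```

move_arm(
  commands=[
    {"jaw": 255,"dx": 0,"dy": 0.3,"dz": 0,"turn": 0},
    {"jaw": 255,"dx": 0,"dy": 0.6,"dz": 0,"turn": 0},
    {"jaw": 255,"dx": 0,"dy": 0.9,"dz": 0,"turn": 0},
    {"jaw": 255,"dx": 0,"dy": 1.2,"dz": 0,"turn": 0},
    {"jaw": 255,"dx": 0,"dy": 1.2,"dz": 0,"turn": 0},
  ],
)

```text
time_s: 12.75
position: [0.4461, 0.0459, 0.0864]
orientation: [0.0, 0.021, 1.0, -0.0]
wrist_force: [0.1, -1.4, 0.4]
opening: 0.0001
grasp_force: 0.4
```

move_arm(
  commands=[
    {"jaw": 255,"dx": 0,"dy": 0.3,"dz": 0,"turn": 0},
    {"jaw": 255,"dx": 0,"dy": 0.6,"dz": 0,"turn": 0},
    {"jaw": 255,"dx": 0,"dy": 0.8,"dz": 0,"turn": 0},
    {"jaw": 255,"dx": 0,"dy": 0.8,"dz": 0,"turn": 0},
  ],
)

```text
time_s: 13.15
position: [0.4462, 0.0538, 0.0861]
orientation: [-0.0, 0.021, 1.0, -0.0]
wrist_force: [-0.9, -1.0, 0.2]
opening: -0.0002
grasp_force: 0.5
```

move_arm(
  commands=[
    {"jaw": 255,"dx": 0,"dy": 0.2,"dz": 0,"turn": 0},
    {"jaw": 255,"dx": 0,"dy": 0.4,"dz": 0,"turn": 0},
    {"jaw": 255,"dx": 0,"dy": 0.4,"dz": 0,"turn": 0},
  ],
)

```text
time_s: 13.45
position: [0.4464, 0.0577, 0.0861]
orientation: [-0.0, 0.021, 1.0, 0.0]
wrist_force: [0.4, -1.9, -0.5]
opening: -0.0004
grasp_force: 0.6
```

move_arm(
  commands=[
    {"jaw": 255,"dx": 0,"dy": 0.2,"dz": 0,"turn": 0},
    {"jaw": 255,"dx": 0,"dy": 0.4,"dz": 0,"turn": 0},
    {"jaw": 255,"dx": 0,"dy": 0.4,"dz": 0,"turn": 0},
  ],
)

```text
time_s: 13.75
position: [0.4466, 0.0618, 0.0861]
orientation: [0.0, 0.021, 1.0, 0.0]
wrist_force: [-0.2, -1.2, -0.7]
opening: 0.0001
grasp_force: 0.6
```

move_arm(
  commands=[
    {"jaw": 255,"dx": 0,"dy": 0.2,"dz": 0,"turn": 0},
    {"jaw": 255,"dx": 0,"dy": 0.3,"dz": 0,"turn": 0},
    {"jaw": 255,"dx": 0,"dy": 0.3,"dz": 0,"turn": 0},
  ],
)

```text
time_s: 14.05
position: [0.4467, 0.0647, 0.0861]
orientation: [-0.0, 0.021, 1.0, 0.0]
wrist_force: [0.6, -1.1, 0.1]
opening: -0.0001
grasp_force: 0.4
```

Run:
```python
from h import *
c=cap('scene'); np.save('s7.npy',c,allow_pickle=True); f=c['frame']
print(sense()['wrist_force'])
c0=np.load('scene.npy',allow_pickle=True).item()
cv2.imwrite('pics/s7.png',np.hstack([cv2.resize(x[230:330,290:410,::-1],None,fx=3.3,fy=3.3,interpolation=2) for x in (c0['frame'],f)]))
```

```text
[-0.50806546 -0.48499077  0.15123136]
```

View pics/s7.png

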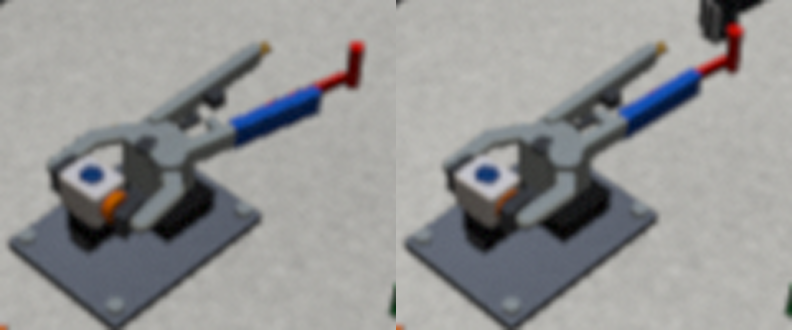

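Right half: the fingers are at the pin and pushing, the cap is pressed in (shorter orange), and the handle is only part-way out. I continue gently.

move_arm(
  commands=[
    {"jaw": 255,"dx": 0,"dy": 0.2,"dz": 0,"turn": 0},
    {"jaw": 255,"dx": 0,"dy": 0.3,"dz": 0,"turn": 0},
    {"jaw": 255,"dx": 0,"dy": 0.3,"dz": 0,"turn": 0},
  ],
)

```text
time_s: 14.4
position: [0.4469, 0.0677, 0.0861]
orientation: [0.0, 0.021, 1.0, 0.0]
wrist_force: [0.2, -0.8, -1.1]
opening: -0.0002
grasp_force: 0.0
```

```bash
cat > st.py <<'E'
from h import *
print(sense()['wrist_force'].round(1),sense()['position'].round(4))
for n in('scene','top'):
    o=[]
    for fr in (np.load({'scene':'s7.npy','top':'t5.npy'}[n],allow_pickle=True).item()['frame'],cap(n)['frame'],np.load(n+'.npy',allow_pickle=True).item()['frame']):
        b=fr[230:330,290:410] if n=='scene' else fr[245:320,240:320]; hs=cv2.cvtColor(b,cv2.COLOR_RGB2HSV).astype(int)
        m=(hs[...,0]>105)&(hs[...,0]<125)&(hs[...,1]>150); k,l,st,ce=cv2.connectedComponentsWithStats(m.astype(np.uint8)); i=1+st[1:,4].argmax()
        o.append((ce[i].round(1),int(st[i,4])))
    print(n,'before/locked, now, open:',o)
E
python3 st.py
```

```text
[ 0.2 -0.8 -1.1] [0.4469 0.0677 0.0861]
scene before/locked, now, open: [(array([79.6, 30.2]), 160), (array([82.2, 33. ]), 171), (array([83.3, 34.4]), 180)]Traceback (most recent call last):
  File "st.py", line 7, in <module>
    m=(hs[...,0]>105)&(hs[...,0]<125)&(hs[...,1]>150); k,l,st,ce=cv2.connectedComponentsWithStats(m.astype(np.uint8)); i=1+st[1:,4].argmax()
                                                                                                                           ~~~~~~~~~~~~~~~^^
ValueError: attempt to get argmax of an empty sequence
```

move_arm(
  commands=[
    {"jaw": 255,"dx": 0,"dy": 0,"dz": 0,"turn": 0},
    {"jaw": 255,"dx": 0,"dy": 0,"dz": 0,"turn": 0},
    {"jaw": 255,"dx": 0,"dy": -0.5,"dz": 0,"turn": 0},
    {"jaw": 255,"dx": 0,"dy": -1,"dz": 0,"turn": 0},
    {"jaw": 255,"dx": 0,"dy": -1,"dz": 0,"turn": 0},
  ],
)

```text
time_s: 15.0
position: [0.4463, 0.0569, 0.0861]
orientation: [-0.0, 0.021, 1.0, -0.0]
wrist_force: [0.1, -0.6, 0.1]
opening: -0.0003
grasp_force: 0.0
```

```bash
sed -i "s/in('scene','top')/in('scene',)/" st.py; python3 st.py
```

```text
[ 0.1 -0.6  0.1] [0.4463 0.0569 0.0861]
scene before/locked, now, open: [(array([79.6, 30.2]), 160), (array([83.3, 34.4]), 180), (array([83.3, 34.4]), 180)]
```

The jaws are open again, with the handle exactly where it was at first. Next I lift, turn 90°, and go above the cassette.

move_arm(
  commands=[
    {"jaw": 255,"dx": 0,"dy": -0.3,"dz": -4,"turn": 0},
    {"jaw": 255,"dx": 0,"dy": -0.3,"dz": -8,"turn": 0},
    {"jaw": 150,"dx": 0,"dy": -0.3,"dz": -12,"turn": 0.1},
    {"jaw": 87,"dx": -3,"dy": -0.3,"dz": -12,"turn": 0.24},
    {"jaw": 87,"dx": -6,"dy": -0.3,"dz": -12,"turn": 0.38},
    {"jaw": 87,"dx": -9,"dy": -0.3,"dz": -12,"turn": 0.52},
    {"jaw": 87,"dx": -12,"dy": -0.3,"dz": -12,"turn": 0.66},
    {"jaw": 87,"dx": -15,"dy": -0.3,"dz": -12,"turn": 0.8},
    {"jaw": 87,"dx": -18,"dy": -0.3,"dz": -12,"turn": 0.94},
    {"jaw": 87,"dx": -20,"dy": -0.3,"dz": -12,"turn": 1.08},
    {"jaw": 87,"dx": -22.2,"dy": -0.3,"dz": -12,"turn": 1.22},
    {"jaw": 87,"dx": -22.2,"dy": -0.3,"dz": -12,"turn": 1.36},
    {"jaw": 87,"dx": -22.2,"dy": -0.3,"dz": -12,"turn": 1.5},
    {"jaw": 87,"dx": -22.2,"dy": -0.3,"dz": -12,"turn": 1.57},
    {"jaw": 87,"dx": -22.2,"dy": -0.3,"dz": -12,"turn": 1.57},
    {"jaw": 87,"dx": -22.2,"dy": -0.3,"dz": -12,"turn": 1.57},
    {"jaw": 87,"dx": -22.2,"dy": -0.3,"dz": -12,"turn": 1.57},
  ],
)

```text
time_s: 16.75
position: [0.668, 0.0453, 0.2061]
orientation: [-0.0, 0.721, 0.693, -0.0]
wrist_force: [0.1, -0.1, -0.1]
opening: 0.0565
grasp_force: 0.0
```

Run:
```python
from h import *
c=cap('wrist'); save(c,'w8.png'); np.save('w8.npy',c,allow_pickle=True); f=c['frame']
s=sense();print(s['position'],s['opening'],s['orientation'],s['time_s'])
hsv=cv2.cvtColor(f,cv2.COLOR_RGB2HSV).astype(int);H,S,V=hsv[...,0],hsv[...,1],hsv[...,2]
pu=proj(c,(.668,.044,.09)); print('expect',pu)
def comp(m,n,z):
    k,l,st,ce=cv2.connectedComponentsWithStats(m.astype(np.uint8))
    for i in range(1,k):
        if st[i,4]>60:
            pts=np.argwhere(l==i)[:,::-1]; W=np.array([onz(c,*p,z)[:2] for p in pts])*1000
            r=cv2.minAreaRect(W.astype(np.float32)); print(n,st[i],[np.round(x,1) for x in r],V[l==i].mean().round())
roi=np.zeros(H.shape,bool); u,v=map(int,pu); roi[v-90:v+90,u-100:u+100]=1
comp(roi&(V>150)&(S<40),'white',.09)
comp(roi&(H>105)&(H<125)&(S>150),'bluedot',.09)
comp(roi&(H>5)&(H<20)&(S>150),'orange',.086)
```

```text
[0.66804408 0.0452769  0.20611209] 0.05616365053419674 [-2.62586618e-05  7.21060017e-01  6.92872608e-01 -1.11429083e-05] 16.8
expect (np.float64(320.5869191786677), np.float64(232.81656279940105))
white [  220   142   200   180 16783] [array([667. ,  39.5]), array([137.3, 155.8]), np.float64(87.8)] 187.0
white [ 305  212   40   46 1264] [array([670.8,  42.2]), array([34.5, 28.4]), np.float64(89.0)] 201.0
bluedot [314 226  23  22 398] [array([671.1,  41. ]), array([16.2, 16.1]), np.float64(87.8)] 110.0
orange [310 202  29   9 218] [array([671.2,  62.9]), array([ 5.9, 20.2]), np.float64(87.8)] 96.0
```

Cassette top is at (0.671, 0.042), 34 x 28 mm, dot centred, orange cap in view at the +y end. I descend.

move_arm(
  commands=[
    {"jaw": 87,"dx": -0.3,"dy": 0.3,"dz": 3,"turn": 0},
    {"jaw": 87,"dx": -0.3,"dy": 0.3,"dz": 6,"turn": 0},
    {"jaw": 87,"dx": -0.3,"dy": 0.3,"dz": 8,"turn": 0},
    {"jaw": 87,"dx": -0.3,"dy": 0.3,"dz": 10,"turn": 0},
    {"jaw": 87,"dx": -0.3,"dy": 0.3,"dz": 12,"turn": 0},
    {"jaw": 87,"dx": -0.3,"dy": 0.3,"dz": 13.5,"turn": 0},
    {"jaw": 87,"dx": -0.3,"dy": 0.3,"dz": 15,"turn": 0},
    {"jaw": 87,"dx": -0.3,"dy": 0.3,"dz": 15,"turn": 0},
    {"jaw": 87,"dx": -0.3,"dy": 0.3,"dz": 15,"turn": 0},
  ],
)

```text
time_s: 17.7
position: [0.6711, 0.0422, 0.0562]
orientation: [-0.0, 0.721, 0.693, -0.0]
wrist_force: [-0.3, 0.2, -0.1]
opening: 0.0562
grasp_force: 0.0
```

move_arm(
  commands=[
    {"jaw": 120,"dx": 0,"dy": 0,"dz": 0,"turn": 0},
    {"jaw": 140,"dx": 0,"dy": 0,"dz": 0,"turn": 0},
    {"jaw": 150,"dx": 0,"dy": 0,"dz": 0,"turn": 0},
    {"jaw": 156,"dx": 0,"dy": 0,"dz": 0,"turn": 0},
    {"jaw": 162,"dx": 0,"dy": 0,"dz": 0,"turn": 0},
    {"jaw": 170,"dx": 0,"dy": 0,"dz": 0,"turn": 0},
    {"jaw": 180,"dx": 0,"dy": 0,"dz": 0,"turn": 0},
    {"jaw": 200,"dx": 0,"dy": 0,"dz": 0,"turn": 0},
    {"jaw": 200,"dx": 0,"dy": 0,"dz": 0,"turn": 0},
  ],
)

```text
time_s: 18.6
position: [0.6712, 0.0422, 0.0566]
orientation: [0.0, 0.721, 0.692, 0.0]
wrist_force: [-2.1, 0.6, 4.9]
opening: 0.0294
grasp_force: 58.5
```

The grip is solid, but the fingertips hang below the underside and would hit the tray floor first. I'll regrip 9 mm higher.

move_arm(
  commands=[
    {"jaw": 120,"dx": 0,"dy": 0,"dz": 0,"turn": 0},
    {"jaw": 120,"dx": 0,"dy": 0,"dz": 0,"turn": 0},
    {"jaw": 120,"dx": 0,"dy": 0,"dz": -0.5,"turn": 0},
    {"jaw": 120,"dx": 0,"dy": 0,"dz": -0.9,"turn": 0},
    {"jaw": 150,"dx": 0,"dy": 0,"dz": -0.9,"turn": 0},
    {"jaw": 156,"dx": 0,"dy": 0,"dz": -0.9,"turn": 0},
    {"jaw": 162,"dx": 0,"dy": 0,"dz": -0.9,"turn": 0},
    {"jaw": 180,"dx": 0,"dy": 0,"dz": -0.9,"turn": 0},
    {"jaw": 200,"dx": 0,"dy": 0,"dz": -0.9,"turn": 0},
    {"jaw": 200,"dx": 0,"dy": 0,"dz": -0.9,"turn": 0},
  ],
)

```text
time_s: 19.6
position: [0.6711, 0.0422, 0.0653]
orientation: [0.0, 0.721, 0.692, 0.0]
wrist_force: [0.1, 0.2, 3.9]
opening: 0.0289
grasp_force: 59.1
```

move_arm(
  commands=[
    {"jaw": 200,"dx": 0,"dy": 0,"dz": -0.5,"turn": 0},
    {"jaw": 200,"dx": 0,"dy": 0,"dz": -1,"turn": 0},
    {"jaw": 200,"dx": 0,"dy": 0,"dz": -2,"turn": 0},
    {"jaw": 200,"dx": 0,"dy": 0,"dz": -3,"turn": 0},
    {"jaw": 200,"dx": 0,"dy": 0,"dz": -5,"turn": 0},
    {"jaw": 200,"dx": 0,"dy": 0,"dz": -7,"turn": 0},
    {"jaw": 200,"dx": 0,"dy": 0,"dz": -9,"turn": 0},
    {"jaw": 200,"dx": 0,"dy": 0,"dz": -9,"turn": 0},
  ],
)

```text
time_s: 20.4
position: [0.6732, 0.0423, 0.1591]
orientation: [0.002, 0.721, 0.692, 0.002]
wrist_force: [0.3, 0.5, -0.8]
opening: 0.029
grasp_force: 59.0
```

move_arm(
  commands=[
    {"jaw": 200,"dx": 2,"dy": -1.6,"dz": 0,"turn": 0},
    {"jaw": 200,"dx": 4.5,"dy": -3.6,"dz": 0,"turn": 0},
    {"jaw": 200,"dx": 7,"dy": -5.6,"dz": 0,"turn": 0},
    {"jaw": 200,"dx": 9.5,"dy": -7.6,"dz": 0,"turn": 0},
    {"jaw": 200,"dx": 12,"dy": -9.6,"dz": 0,"turn": 0},
    {"jaw": 200,"dx": 14.5,"dy": -11.6,"dz": 0,"turn": 0},
    {"jaw": 200,"dx": 17,"dy": -13.6,"dz": 0,"turn": 0},
    {"jaw": 200,"dx": 19.5,"dy": -15.6,"dz": 0,"turn": 0},
    {"jaw": 200,"dx": 21.5,"dy": -17.2,"dz": 0,"turn": 0},
    {"jaw": 200,"dx": 23.5,"dy": -18.7,"dz": 0,"turn": 0},
    {"jaw": 200,"dx": 23.5,"dy": -18.7,"dz": 0,"turn": 0},
    {"jaw": 200,"dx": 23.5,"dy": -18.7,"dz": 0,"turn": 0},
    {"jaw": 200,"dx": 23.5,"dy": -18.7,"dz": 0,"turn": 0},
  ],
)

```text
time_s: 21.7
position: [0.4941, 0.284, 0.1549]
orientation: [0.0, 0.722, 0.692, -0.0]
wrist_force: [-0.4, 0.5, -1.5]
opening: 0.0291
grasp_force: 59.1
```

Run:
```python
from h import *
c=cap('wrist'); np.save('w9.npy',c,allow_pickle=True); f=c['frame']
s=sense();print(s['position'],s['opening'],s['orientation'],s['time_s'],s['grasp_force'])
hsv=cv2.cvtColor(f,cv2.COLOR_RGB2HSV).astype(int);H,S,V=hsv[...,0],hsv[...,1],hsv[...,2]
def comp(m,n,z):
    k,l,st,ce=cv2.connectedComponentsWithStats(m.astype(np.uint8))
    for i in range(1,k):
        if st[i,4]>100:
            pts=np.argwhere(l==i)[:,::-1]; W=np.array([onz(c,*p,z)[:2] for p in pts])*1000
            r=cv2.minAreaRect(W.astype(np.float32)); print(n,st[i],[np.round(x,1) for x in r])
comp((H>50)&(H<70)&(S>150)&(V>60),'green',.03)
comp((H>105)&(H<125)&(S>150),'blue',.18)
comp((H>5)&(H<20)&(S>150),'orange',.17)
```

```text
[0.49418293 0.28387845 0.15492476] 0.029236002310904334 [ 5.84343676e-05  7.21747414e-01  6.92156524e-01 -1.16472052e-04] 21.75 59.08267021179199
green [  221   132   213   166 26623] [array([495.3, 289.1]), array([119.9, 148.6]), np.float64(84.0)]
blue [ 297  329   47   41 1536] [array([493.7, 282.9]), array([17.3, 17.1]), np.float64(87.7)]
orange [ 292  273   56   27 1218] [array([494.3, 303.8]), array([10.8, 20.8]), np.float64(87.7)]
orange [602 427  31  27 589] [array([622. , 224.1]), array([10.1, 16.8]), np.float64(43.0)]
```

The tray is centred at (0.495, 0.289), right under the cassette. I lower, feeling for the floor.

move_arm(
  commands=[
    {"jaw": 200,"dx": 0.4,"dy": 0,"dz": 3,"turn": 0},
    {"jaw": 200,"dx": 0.4,"dy": 0,"dz": 6,"turn": 0},
    {"jaw": 200,"dx": 0.4,"dy": 0,"dz": 8.5,"turn": 0},
    {"jaw": 200,"dx": 0.4,"dy": 0,"dz": 10.5,"turn": 0},
    {"jaw": 200,"dx": 0.4,"dy": 0,"dz": 12,"turn": 0},
    {"jaw": 200,"dx": 0.4,"dy": 0,"dz": 13.2,"turn": 0},
    {"jaw": 200,"dx": 0.4,"dy": 0,"dz": 14,"turn": 0},
    {"jaw": 200,"dx": 0.4,"dy": 0,"dz": 14.2,"turn": 0},
    {"jaw": 200,"dx": 0.4,"dy": 0,"dz": 14.2,"turn": 0},
    {"jaw": 200,"dx": 0.4,"dy": 0,"dz": 14.2,"turn": 0},
  ],
)

```text
time_s: 22.75
position: [0.4944, 0.2889, 0.0138]
orientation: [0.0, 0.721, 0.692, 0.001]
wrist_force: [0.1, 0.9, -0.2]
opening: 0.029
grasp_force: 59.1
```

move_arm(
  commands=[
    {"jaw": 200,"dx": 0,"dy": 0,"dz": 0.1,"turn": 0},
    {"jaw": 200,"dx": 0,"dy": 0,"dz": 0.2,"turn": 0},
    {"jaw": 200,"dx": 0,"dy": 0,"dz": 0.2,"turn": 0},
  ],
)

```text
time_s: 23.05
position: [0.494, 0.2887, 0.0113]
orientation: [0.0, 0.721, 0.692, 0.0]
wrist_force: [0.2, -0.6, -0.1]
opening: 0.029
grasp_force: 59.1
```

move_arm(
  commands=[
    {"jaw": 200,"dx": 0,"dy": 0,"dz": 0.1,"turn": 0},
    {"jaw": 200,"dx": 0,"dy": 0,"dz": 0.1,"turn": 0},
  ],
)

```text
time_s: 23.25
position: [0.4939, 0.2886, 0.01]
orientation: [-0.0, 0.721, 0.692, -0.0]
wrist_force: [0.5, -0.4, -0.9]
opening: 0.0289
grasp_force: 59.1
```

move_arm(
  commands=[
    {"jaw": 200,"dx": 0,"dy": 0,"dz": 0.05,"turn": 0},
    {"jaw": 200,"dx": 0,"dy": 0,"dz": 0.05,"turn": 0},
  ],
)

```text
time_s: 23.45
position: [0.4939, 0.2886, 0.0096]
orientation: [-0.0, 0.721, 0.692, -0.0]
wrist_force: [0.3, -0.8, -0.9]
opening: 0.029
grasp_force: 59.1
```

move_arm(
  commands=[
    {"jaw": 200,"dx": 0,"dy": 0,"dz": 0.05,"turn": 0},
    {"jaw": 200,"dx": 0,"dy": 0,"dz": 0.05,"turn": 0},
  ],
)

```text
time_s: 23.65
position: [0.4939, 0.2886, 0.0094]
orientation: [0.0, 0.721, 0.692, 0.0]
wrist_force: [-0.1, -0.5, 3.5]
opening: 0.0289
grasp_force: 59.5
```

Floor contact at the predicted height. I release gently and rise, backing off far enough for the top camera to see.

move_arm(
  commands=[
    {"jaw": 150,"dx": 0,"dy": 0,"dz": 0,"turn": 0},
    {"jaw": 140,"dx": 0,"dy": 0,"dz": 0,"turn": 0},
    {"jaw": 120,"dx": 0,"dy": 0,"dz": 0,"turn": 0},
    {"jaw": 100,"dx": 0,"dy": 0,"dz": 0,"turn": 0},
    {"jaw": 100,"dx": 0,"dy": 0,"dz": 0,"turn": 0},
    {"jaw": 100,"dx": 0,"dy": 0,"dz": -2,"turn": 0},
    {"jaw": 100,"dx": 0,"dy": 0,"dz": -5,"turn": 0},
    {"jaw": 100,"dx": 0,"dy": 0,"dz": -9,"turn": 0},
    {"jaw": 100,"dx": 0,"dy": 0,"dz": -13,"turn": 0},
    {"jaw": 100,"dx": 0,"dy": 0,"dz": -17,"turn": 0},
    {"jaw": 100,"dx": 0,"dy": 0,"dz": -17,"turn": 0},
    {"jaw": 100,"dx": 0,"dy": 0,"dz": -17,"turn": 0},
  ],
)

```text
time_s: 24.85
position: [0.4943, 0.2888, 0.1801]
orientation: [0.0, 0.721, 0.692, 0.001]
wrist_force: [-0.2, -0.3, -1.1]
opening: 0.052
grasp_force: 0.0
```

```bash
python3 - <<'E'
from h import *
c=cap('wrist'); f=c['frame']; s=sense();print(s['position'],s['opening'],s['time_s'],s['wrist_force'])
hsv=cv2.cvtColor(f,cv2.COLOR_RGB2HSV).astype(int);H,S,V=hsv[...,0],hsv[...,1],hsv[...,2]
def comp(c,m,n,z):
    k,l,st,ce=cv2.connectedComponentsWithStats(m.astype(np.uint8))
    for i in range(1,k):
        if st[i,4]>60:
            W=np.array([onz(c,*p,z)[:2] for p in np.argwhere(l==i)[:,::-1]])*1000
            print(n,st[i],[np.round(x,1) for x in cv2.minAreaRect(W.astype(np.float32))])
comp(c,(H>105)&(H<125)&(S>150),'blue',.034)
comp(c,(H>5)&(H<20)&(S>150),'orange',.019)
comp(c,(V>185)&(S<25),'white',.034)
t0=np.load('top.npy',allow_pickle=True).item()['frame']; t=cap('top')['frame']
d=(np.abs(t.astype(int)-t0).max(2)>45).astype(np.uint8); k,l,st,ce=cv2.connectedComponentsWithStats(cv2.morphologyEx(d,cv2.MORPH_OPEN,np.ones((2,2))))
for i in range(1,k):
    if st[i,4]>8: print('changed',st[i])
E
python3 st.py
```

```text
[0.4934823  0.2883657  0.17873127] 0.051716352614939315 24.9 [-1.03921489 -0.31113794 -0.20824319]
blue [309 212  21  20 325] [array([493.3, 287.6]), array([15.9, 16.1]), np.float64(87.7)]
blue [611 441  17  12 152] [array([782.8,  42.2]), array([14.2, 15.5]), np.float64(88.1)]
orange [306 192  26   7 144] [array([493.6, 306.1]), array([ 5. , 20.7]), np.float64(87.7)]
orange [583 412  28  24 491] [array([768.8,  56.7]), array([22.1, 34.7]), np.float64(43.0)]
white [354  40  22  30 207] [array([528.1, 405.5]), array([11.7, 19.9]), np.float64(33.8)]
white [  7  59  16  16 116] [array([285.3, 409.6]), array([ 6.6, 11.1]), np.float64(47.6)]
white [ 44  59  24  27 231] [array([313.1, 402.5]), array([21.5, 11.6]), np.float64(30.6)]
white [398  67  14  11  67] [array([558.4, 396.6]), array([7.2, 7.7]), np.float64(62.1)]
white [ 33  84  22  15 175] [array([299.9, 392.6]), array([16.5,  9. ]), np.float64(3.7)]
white [ 0 99 14  9 76] [array([271.3, 385. ]), array([5.6, 9. ]), np.float64(72.3)]
white [ 87 111   7  22  84] [array([328.3, 370.7]), array([15.1,  4.3]), np.float64(76.6)]
white [ 68
[... 578 characters left out ...]
30.4]), array([17.9,  8.4]), np.float64(77.0)]
white [102 319  15  12  69] [array([304.2, 199.4]), array([14.1,  7.3]), np.float64(41.2)]
white [179 322  14  18 105] [array([370.8, 191.3]), array([17.1,  9.7]), np.float64(70.0)]
changed [291 204  15  13 144]
changed [288 206   2   8  16]
changed [   78   208   114   272 10421]
changed [  54  219   74  117 3398]
changed [ 60 281   5   5  19]
changed [ 54 282   5  11  38]
changed [186 282  18  13 206]
changed [172 292   5   7  23]
changed [129 323   9  15  96]
changed [  0 403  38  30 769]
[ 0.   0.3 -0.3] [0.4931 0.2881 0.1779]
scene before/locked, now, open: [(array([79.6, 30.2]), 160), (array([83.3, 34.4]), 180), (array([83.3, 34.4]), 180)]
```

```bash
python3 -c "
from plant import robot
print(robot.close_job())"
```

```text
the job is handed in; nothing more can be done
None
```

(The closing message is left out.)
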